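# Run the bench shaker from its keys

## Task

Run the laboratory bench shaker: first switch it on by pushing the raised, ridged end of the paddle rocker fully down, then press the square key fully down (it stays down), then press the long narrow bar key fully down with the fingertips and keep it held, since the shaker runs only while that key is held: the program finishes while still holding the bar key down. Press them in that order, leave the round key alone, and do not pick up or push aside the vial, beaker, tip box or bottle standing around.

Things in the scene. Friction and masses are not known exactly. Their poses are not given: they have to be found in the camera images.
- shaker: White bench shaker, fixed. Origin: on the bench under the middle of its control row; x to its rear. It spans x -60..+210, y -155..+155 mm. On its front deck, 80 mm above the bench, four black controls on grey bezels stand in a row: x = 0, y = -97.5, -32.5, 32.5, 97.5 mm; which is where varies. From x = +72 mm a platform 100 mm high, with a tube block (caps up to 122 mm high).
- rocker (a joint): Angle (rad) of the rocker: 0 = off, ridged end up; 0.36 = stop, on. It stays where left; 2.5 N at the ridged end turns it. Flat black paddle with a pale ridge across one end, 56 (shaker x) x 30 x 8 mm; the pivot, along the shaker's y through its middle, is 96 mm above the bench. The ridged end is the rear (+x) one; starts 0 to 0.04.
- rocker_on_end (a point): Point on the top face of the paddle's ridged end, 21 mm from the pivot: push here. It moves with the paddle, from 104 mm above the bench (off) down to 96 mm (on). Its axes are the shaker's when the rocker is at 0 and turn with it about y.
- square_key (a joint): Travel (m) of the square key: 0 = up, 0.006 = fully down. About 3 N moves it, and it stays where it is left (no spring).
- square_top (a point): Centre of the top face of the square key, black, 26 x 26 mm, bezel 38 x 38 mm; 98 mm above the bench when up, 92 mm fully down; the bezel's top is at 86 mm.
- bar_key (a joint): Travel (m) of the bar key: 0 = up, 0.006 = fully down. Spring return: 1.2 N starts it, 4 N holds it fully down.
- bar_base: The long bar key with its bezel (66 x 28 mm, long side along the shaker's x). Origin: centre of the bezel's underside on the deck, 80 mm above the bench, axes as the shaker's.
- bar_top (a point): Centre of the top face of the bar key, black, 54 (along shaker x) x 16 mm; 98 mm above the bench when up, 92 mm fully down.
- round_key (a joint): Travel (m) of the round key: 0 = up. Spring return; not to be pressed.
- round_top (a point): Centre of the top face of the round key, black, 28 mm across, bezel 40 mm across; 98 mm above the bench.
- vial: Loose small capped white vial, 25 mm across, 40 mm high, standing on the shaker's platform. Origin: centre of its underside. To be left alone.
- beaker: Loose clear plastic beaker, 72 mm across, 90 mm high, on the bench on the +y side of the shaker. Origin: centre of its underside. To be left alone.
- tip_box: Loose blue pipette tip box with a clear lid, 85 x 120 x 60 mm high, on the bench on the -y side of the shaker. Origin: centre of its underside. To be left alone.
- wash_bottle: Loose white bottle with a cap, 60 mm across, 130 mm high, on the bench on the -y side, near the shaker's rear. Origin: centre of its underside. To be left alone.

How it is judged:
On the way, in this order (a step that is already met when the one before it is completed fails the run):
1. the rocker is switched on (value of joint rocker above 0.29 rad), for 0.1 s.
2. the square key is fully down (value of joint square_key above 0.0045 m), for 0.1 s.
3. the fingers hold the bar key fully down (value of joint bar_key above 0.0045 m and contact force between the fingers and bar_base above 0.5 N), for 0.3 s.
At the end, for the whole second after the job is handed in: The rocker is on (0.29 rad or more of 0.36), the square key is down (4.5 mm or more of 6), and the fingers still hold the bar key down (4.5 mm or more of 6, contact force over 0.5 N); the round key is up (under 2 mm) (all of step 3 and value of joint rocker above 0.29 rad and value of joint square_key above 0.0045 m and value of joint round_key below 0.002 m); the arm keeps its last pose, push and grip.
It fails at once if the square key is pressed (over 2 mm) before the rocker is on (value of joint rocker below 0.29 rad and value of joint square_key above 0.002 m).
It fails at once if the bar key is pressed (over 2 mm) before the rocker is on and the square key is down (value of joint bar_key above 0.002 m and (value of joint rocker below 0.29 rad or not (value of joint square_key above 0.0045 m))).
It fails at once if the round key is pressed (over 2 mm) (value of joint round_key above 0.002 m).
It fails at once if the vial, beaker, tip box or bottle is lifted, carried or shifted by more than 20 mm (distance of any of vial, beaker, tip_box, wash_bottle from where it was at the start of the episode above 0.02 m).
It also fails if it takes over 38 s, if anything falls off the work surface, if the arm or the gripper's body presses on something with over 40 N, if the wrist force passes 120 N, or if a joint passes its speed limit or range.

## Robot

A 6-joint arm with a two-finger parallel gripper is mounted at the origin on the work surface. World frame = base frame: x ahead of the robot, y to its left, z up, the work surface at z = 0. Lengths are in m, angles in rad, forces in N, time in s.
With the tool pointing down it reaches from about 0.325 to 0.9 m from the base axis. Payload 3.5 kg.
Tool frame: the origin (TCP) lies at the centre of the arm's flange, where the gripper is bolted on; the fingertips stand 173 mm ahead of it and the grasp point (between the pads) lies 155 mm ahead of it; z points along the fingers, y is the direction in which the jaws open and shut (so a half turn about z gives the same grasp; the last joint's range is limited). The gripper opens to 85 mm and grips with 20 to 120 N. Pads are 22 mm wide; open, the fingers measure 114 mm over their backs; the gripper's body (76 mm by 85 mm) begins 54 mm behind the grasp point. The pads swing forward as they close: fully open they stand 13 mm farther back than shut.
Start: joints at [1.057, 0.276, -0.026, 1.268, 0, 1.467], TCP at [0.25, 0.573, 0.405] pointing down, gripper open.
Joint ranges: [-3.12, 3.12], [-0.85, 1.88], [-1.08, 1.24], [-1.95, 2.15], [-1.57, 1.53], [-3.14, 3.14]. Speed limits (rad/s): [2.57, 2.57, 3.14, 3.14, 3.14, 3.14].

## Interface

Orientations are given as a unit quaternion [x, y, z, w].
In Python, from cell import manip, fingers, kinematics, telemetry, capture, camera_info, hand_in gives the robot as it stands. Calls block until the motion is done:
- manip.move_to(position, orientation): joint-space move of the TCP to a pose.
- manip.move_l(position, rotation=None, feed=0.15): straight line of the TCP; rotation=None keeps the orientation; feed is the mean speed in m/s.
- manip.move_j(angles): joint-space move.
- fingers.gripper_to(opening): finger opening in m; the grip force is fixed at half the most; returns when the fingers have stopped.
- manip.sleep(seconds).
- kinematics.solve_ik(position, orientation): joint angles nearest the present ones, or None.
- telemetry.observe(): the state.
- capture(name): name is "scene" or "top"; returns (picture, depth): 480x640x3 uint8, red, green, blue; 480x640 float32, m along the optical axis (not along the pixel's ray), 0 where there is no reading.
- camera_info(name): a dict with "fx", "fy", "cx", "cy" (pixels), "extrinsics" (4x4, takes a point from camera to world coordinates). Camera axes: x right, y down, z forward; pixel columns grow to the right and rows downward; lengths in m; the calibration is good to about 2 mm. A picture is of the moment at which its call begins. camera_info takes no time and is no camera call.
A pose or a line that the arm cannot do raises manip.Unreachable and nothing moves.
- hand_in(): hands the job in, once; it reports no verdict.
The state is a dict: "time_s": time; "qpos": joint angles; "qd": joint speeds; "joint_efforts": joint torques, N m; "tcp_pos": TCP position; "ee_rot": TCP orientation; "force": force on the tool from outside, world axes, zero at the start; "moment": the same for the moment, N m; "grip_width": finger opening in m.
Only numpy, scipy, OpenCV 4.12 (cv2) and the standard library are available. Lean on these libraries where they do the work, as an engineer would, in place of code of your own. Each camera call takes 0.05 s, during which the arm holds its last target.

## Working session

There is one attempt and no reset: what is moved stays moved. The work goes in short steps, each a Python script; the robot and the scene stay as the last script left them, time stands still between calls to the robot, and variables do not carry over. Pictures are saved under pics/ and viewed, and the job is handed in when it is done.

```bash
mkdir -p pics
cat > h.py <<'E'
import numpy as np,cv2
from cell import manip, fingers, kinematics, telemetry, capture, camera_info, hand_in
def save(n,im): cv2.imwrite('pics/'+n,cv2.cvtColor(im,cv2.COLOR_RGB2BGR))
def cloud(n,d):
    c=camera_info(n);v,u=np.mgrid[0:480,0:640]
    P=np.stack([(u-c['cx'])/c['fx']*d,(v-c['cy'])/c['fy']*d,d],-1)
    E=np.array(c['extrinsics']);return P@E[:3,:3].T+E[:3,3]
E
python3 - <<'E'
from h import *
for n in('scene','top'):
    a,d=capture(n);save(n+'0.png',a);np.savez('/tmp/'+n,a=a,d=d);print(n,camera_info(n))
print(telemetry.observe())
E
```

```text
scene {'fx': 588.1917010499941, 'fy': 588.1917010499941, 'cx': 317.125084293715, 'cy': 246.48281459613935, 'extrinsics': array([[ 0.71716867,  0.35420716, -0.60017197,  1.29446973],
       [ 0.69652117, -0.39268968,  0.60054398, -0.69234619],
       [-0.02296436, -0.84872381, -0.52833751,  0.70593499],
       [ 0.        ,  0.        ,  0.        ,  1.        ]])}
top {'fx': 497.3899451944494, 'fy': 497.3899451944494, 'cx': 317.9129858997661, 'cy': 232.94722453055974, 'extrinsics': array([[-5.29676867e-04, -9.92309626e-01,  1.23779346e-01,
         4.83240329e-01],
       [-9.99899614e-01, -1.22706222e-03, -1.41158393e-02,
         6.75077166e-03],
       [ 1.41591681e-02, -1.23774397e-01, -9.92209361e-01,
         9.52620582e-01],
       [ 0.00000000e+00,  0.00000000e+00,  0.00000000e+00,
         1.00000000e+00]])}
{'time_s': 0.1, 'qpos': array([ 1.05655719e+00,  2.77081933e-01, -2.77245083e-02,  1.26803421e+00,
        8.97906443e-06,  1.46739550e+00]), 'qd': array([ 0.00085481, -0.00248306,  0.00204433,  0.00081424,  0.00071141,
        0.00094426]), 'joint_efforts': array([ 4.99800062e-04, -4.46705317e+01,  2.96129161e+01,  8.40945781e-03,
       -1.40443794e-04,  1.12849020e-05]), 'tcp_pos': array([0.24944413, 0.57267659, 0.40366472]), 'ee_rot': array([ 2.03977416e-01,  9.78975060e-01, -9.72442456e-04, -3.14947765e-04]), 'force': array([ 0.24002635, -0.26543767, -0.14702647]), 'moment': array([ 0.00228415, -0.03111301,  0.00761201]), 'grip_width': 0.08519583323546095}
```

View pics/top0.png

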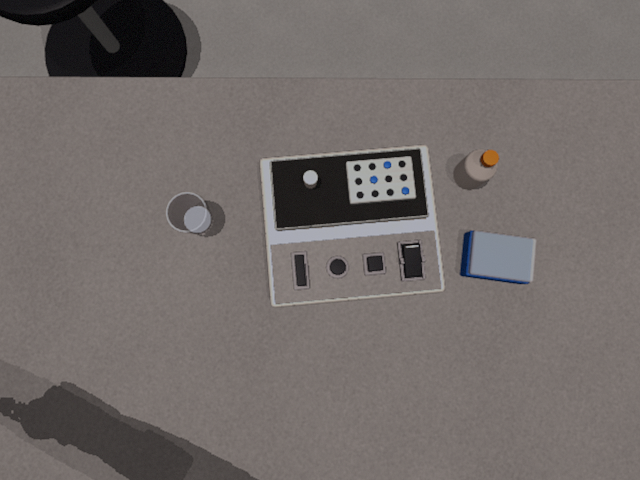

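View pics/scene0.png

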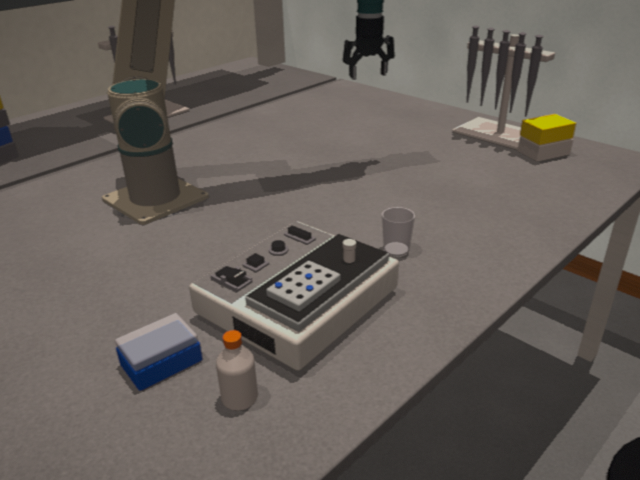

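The top view shows the controls left to right: bar (301,270), round (338,267), square (375,264), rocker (412,261). The rear of the shaker is up in the image. Next I'll zoom in and fit the pose.

Run:
```python
from h import *
z=np.load('/tmp/top.npz');a,d=z['a'],z['d']
save('crop0.png',cv2.resize(a[225:310,260:450],None,fx=4,fy=4,interpolation=cv2.INTER_CUBIC))
P=cloud('top',d)
for u,v in [(301,270),(338,267),(375,264),(412,261),(412,250),(412,272),(320,290),(355,290),(310,179),(187,212),(150,260)]:
    print(u,v,P[v,u].round(4))
# dark components on deck
g=cv2.cvtColor(a,cv2.COLOR_RGB2GRAY);m=np.zeros_like(g);m[240:300,280:435]=(g[240:300,280:435]<45)*255
n,l,s,c=cv2.connectedComponentsWithStats(m)
C=camera_info('top');E=np.array(C['extrinsics'])
def at(u,v,zz):
    r=E[:3,:3]@[(u-C['cx'])/C['fx'],(v-C['cy'])/C['fy'],1];return (E[:3,3]+r*(zz-E[2,3])/r[2])
for i in range(1,n):
    if s[i,4]>40: print(s[i],c[i],at(*c[i],.098).round(4))
```

```text
301 270 [0.5258 0.0237 0.0968]
338 267 [ 0.531  -0.0399  0.0976]
375 264 [ 0.5362 -0.1037  0.0972]
412 261 [ 0.5413 -0.1676  0.0981]
412 250 [ 0.5601 -0.1674  0.1011]
412 272 [ 0.5224 -0.1673  0.0973]
320 290 [ 0.4919 -0.0093  0.0789]
355 290 [ 0.4918 -0.0703  0.0801]
310 179 [0.6756 0.0084 0.1389]
187 212 [0.6421 0.2455 0.0029]
150 260 [ 0.5498  0.3141 -0.0015]
[401 243  21  35 553] [411.77034358 260.90415913] [ 0.5415 -0.1672  0.098 ]
[295 255  11  31 140] [300.85714286 267.08571429] [0.5308 0.0239 0.098 ]
[367 256  16  16 204] [374.67156863 263.07352941] [ 0.5377 -0.1031  0.098 ]
[330 259  16  15 131] [338.09160305 265.46564885] [ 0.5336 -0.0401  0.098 ]
```

Run:
```python
from h import *
z=np.load('/tmp/scene.npz');a,d=z['a'],z['d']
save('crop1.png',cv2.resize(a[215:300,190:340],None,fx=5,fy=5,interpolation=cv2.INTER_CUBIC))
```

```text
(no output)
```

View pics/crop0.png

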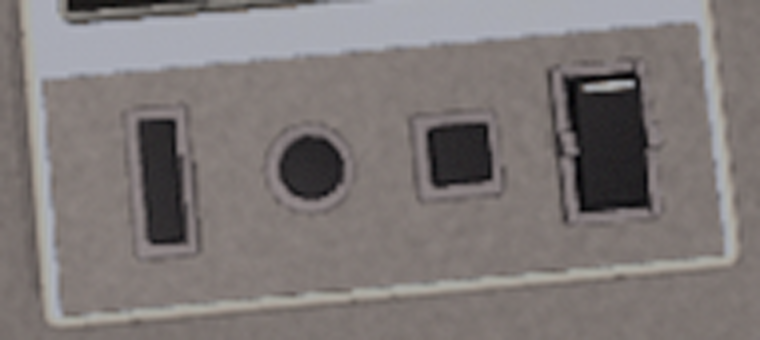

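View pics/crop1.png

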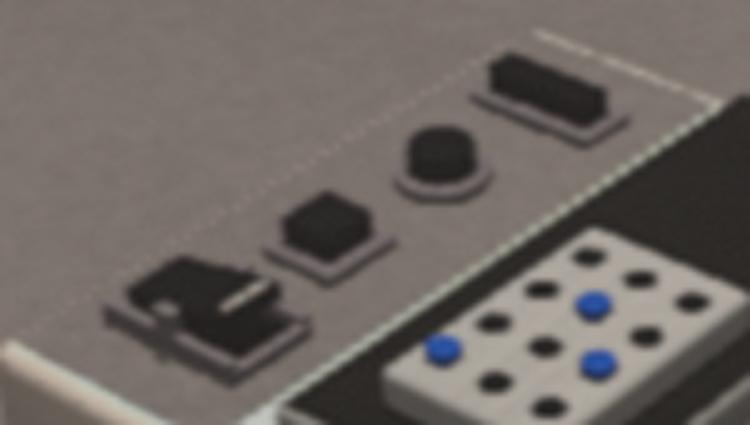

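The paddle's pale ridge is at the rear, near crop0 (610,85), as described. The fitted shaker origin is about (0.534, -0.072) with a yaw of about 0.084. I'll close the fingers, move above the rocker and press with force feedback.

```bash
cat >> h.py <<'E'
yaw=.084; O=np.array([.5341,-.0721]); TIP=.173
R=np.array([[np.cos(yaw),-np.sin(yaw)],[np.sin(yaw),np.cos(yaw)]])
def quat():
    best=None
    for s in(1,-1):
        a=(yaw+s*np.pi/2)/2;q=[np.cos(a),np.sin(a),0,0]
        j=kinematics.solve_ik([*O,.35],q)
        if j is not None and (best is None or abs(j[5])<best[0]): best=(abs(j[5]),q,j)
    return best
def pos(lx,ly,tipz): return [*(O+R@[lx,ly]),tipz+TIP]
def press(lx,ly,z0,zmin,fmax,step=.0015):
    f0=telemetry.observe()['force'][2];z=z0
    while z>zmin+1e-9:
        z=max(z-step,zmin);manip.move_l(pos(lx,ly,z),feed=.03)
        o=telemetry.observe();f=o['force'][2]-f0
        print(round(o['time_s'],2),'cmd',round(z*1e3,1),'tip',round((o['tcp_pos'][2]-TIP)*1e3,1),'f',round(f,2))
        if f>fmax: break
E
python3 - <<'E'
from h import *
b=quat();print(b)
fingers.gripper_to(0)
manip.move_to(pos(22,-97.5,0) and pos(.022,-.0975,.17),b[1])
manip.move_l(pos(.022,-.0975,.118))
o=telemetry.observe();print(o['time_s'],o['tcp_pos'],pos(.022,-.0975,.118),o['ee_rot'],o['force'],o['grip_width'])
for n in('scene','top'):
    a,d=capture(n);save(n+'1.png',a)
    c=a[150:300,200:480] if n=='top' else a[150:330,150:390]
    save(n+'1c.png',cv2.resize(c,None,fx=2.8,fy=2.8,interpolation=cv2.INTER_CUBIC))
E
```

```text
(np.float64(1.2326481251374055), [np.float64(0.676793450453999), np.float64(0.7361729589047471), 0, 0], array([-0.2541482 ,  0.16082994, -0.29059765,  1.11936874,  0.        ,
        1.23264813]))
4.2083 [ 0.56424701 -0.16708694  0.29092221] [np.float64(0.5642028015848765), np.float64(-0.1674103946940813), 0.291] [ 6.76606957e-01  7.36344284e-01 -1.06726196e-04 -3.31846148e-04] [ 0.00508946 -0.15716451  0.06395755] 0.0003083158573684775
```

View pics/scene1c.png

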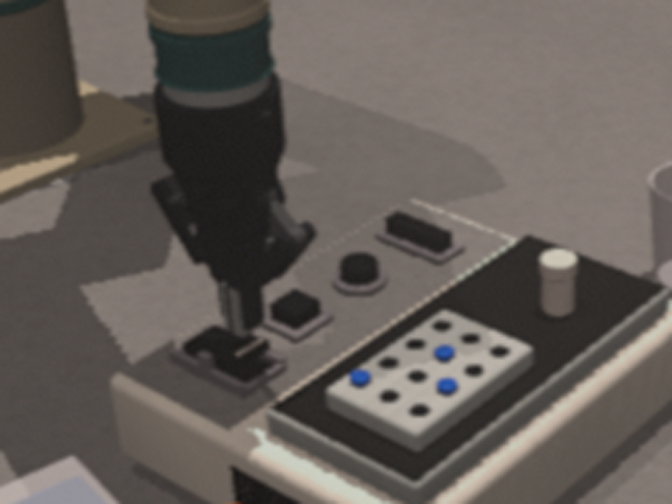

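View pics/top1c.png

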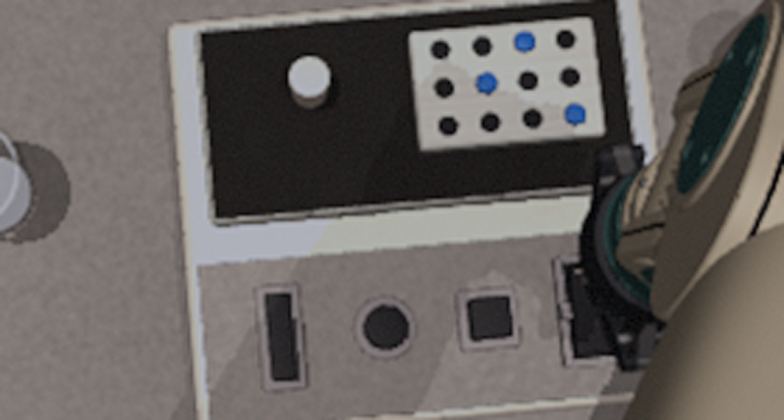

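The fingertips hang over the ridged end: the tip is at about crop (245,330) and the ridge at (250,348), which agrees with 14 mm of height. Pressing now.

Run:
```python
from h import *
press(.022,-.0975,.110,.093,14)
manip.sleep(.2)
manip.move_l(pos(.022,-.0975,.135))
manip.move_l(pos(0,-.0325,.135))
o=telemetry.observe();print(o['time_s'],o['tcp_pos'],o['force'])
a,d=capture('scene');save('scene2c.png',cv2.resize(a[200:320,180:380],None,fx=4,fy=4,interpolation=cv2.INTER_CUBIC))
```

```text
4.78 cmd 108.5 tip 108.2 f -0.14
5.03 cmd 107.0 tip 106.9 f 0.36
5.28 cmd 105.5 tip 105.4 f 0.56
5.53 cmd 104.0 tip 104.2 f 0.8
5.78 cmd 102.5 tip 102.7 f 2.0
6.03 cmd 101.0 tip 101.1 f 1.54
6.28 cmd 99.5 tip 99.7 f 1.94
6.53 cmd 98.0 tip 98.4 f 3.6
6.78 cmd 96.5 tip 97.7 f 7.84
7.03 cmd 95.0 tip 97.5 f 14.66
8.25 [ 0.5368638  -0.1043343   0.30775916] [ 0.01270097 -0.02299376 -0.12890679]
```

View pics/scene2c.png

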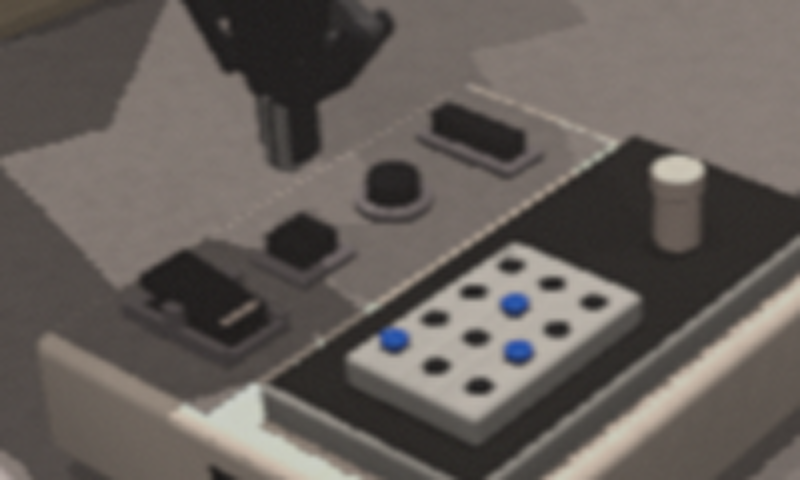

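The rocker is tilted with its ridge low, near crop (240,312), and the force showed a hard stop. The tip is over the square key at crop (302,240), so that's next.

Run:
```python
from h import *
manip.move_l(pos(0,-.0325,.103))
press(0,-.0325,.100,.087,15)
manip.sleep(.2)
manip.move_l(pos(0,-.0325,.135))
manip.move_l(pos(0,.0975,.135))
o=telemetry.observe();print(o['time_s'],o['tcp_pos'],o['force'])
for n in('scene','top'):
  a,d=capture(n)
  save(n+'3c.png',cv2.resize(a[200:320,180:380] if n=='scene' else a[220:310,270:450],None,fx=4,fy=4,interpolation=cv2.INTER_CUBIC))
  P=cloud(n,d)
  if n=='top':print(P[263,375],P[252,412],P[272,412],P[267,338])
```

```text
8.97 cmd 98.5 tip 98.9 f -0.03
9.22 cmd 97.0 tip 97.5 f 1.26
9.47 cmd 95.5 tip 95.8 f 1.77
9.72 cmd 94.0 tip 94.1 f 1.38
9.97 cmd 92.5 tip 92.5 f 1.0
10.22 cmd 91.0 tip 92.2 f 9.36
10.47 cmd 89.5 tip 92.1 f 15.95
12.1333 [0.52598504 0.02471537 0.30784766] [-0.49422155  0.13818951 -0.02714531]
[ 0.53801811 -0.10403081  0.09519065] [ 0.55689199 -0.1680372   0.09781355] [ 0.52216174 -0.16618506  0.10284421] [ 0.50386723 -0.0134176   0.58306426]
```

View pics/scene3c.png

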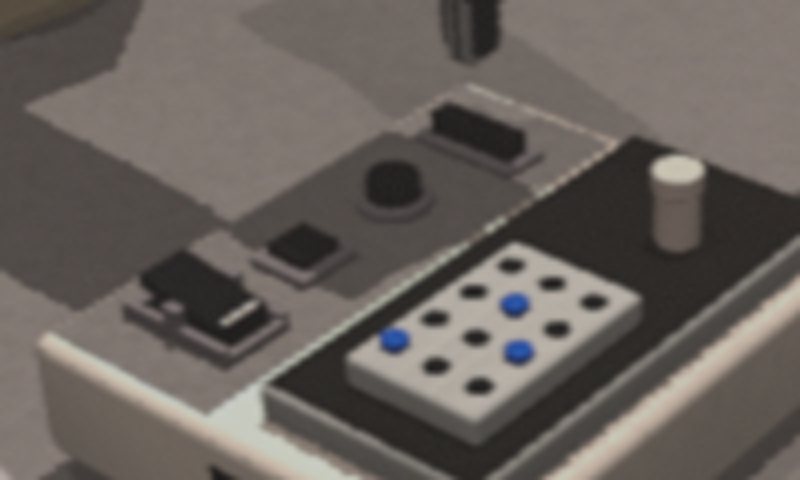

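View pics/top3c.png

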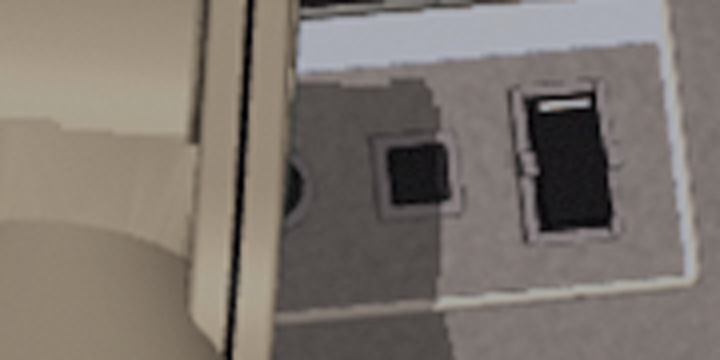

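The square key sits low in its bezel at crop (302,245). Before pressing the bar, I'll check the rocker angle more carefully.

Run:
```python
from h import *
z0=np.load('/tmp/top.npz')['d']
D=[capture('top')[1] for _ in range(4)];d=np.mean(D,0)
for dd in(z0,d):
    P=cloud('top',dd);Q=P.reshape(-1,3)
    L=(Q[:,:2]-O)@R
    m=(abs(L[:,1]+.0975)<.011)&(abs(L[:,0])<.024)&(Q[:,2]>.085)&(Q[:,2]<.115)
    for lo in np.arange(-.024,.024,.008):
        k=m&(L[:,0]>lo)&(L[:,0]<lo+.008);print(round(lo*1e3),(np.median(Q[k,2])*1e3).round(1),end=' ')
    c=np.polyfit(L[m,0],Q[m,2],1);print('slope',c)
    m=(abs(L[:,1]+.0325)<.009)&(abs(L[:,0])<.009)&(Q[:,2]<.115);print('square',np.median(Q[m,2]))
```

```text
-24 95.2 -16 96.7 -8 98.2 0 99.7 8 101.1 16 102.2 slope [0.17411502 0.09882566]
square 0.0972078845945824
-24 103.3 -16 101.9 -8 100.6 0 99.1 8 97.7 16 96.2 slope [-0.17673584  0.09977259]
square 0.09117812046241508
```

The rocker slope went from +0.174 to −0.177, about 0.35 rad of travel, and the ridged end is at 96 mm, so it is on. The square key top went from 97.2 to 91.2 mm, so it is down. Now the bar key, pressed and held.

Run:
```python
from h import *
manip.move_l(pos(0,.0975,.103))
press(0,.0975,.100,.086,15)
manip.sleep(.8)
o=telemetry.observe();print(o['time_s'],o['tcp_pos'][2]-TIP,o['force'])
a,d=capture('scene');save('scene4c.png',cv2.resize(a[200:320,180:380],None,fx=4,fy=4,interpolation=cv2.INTER_CUBIC))
```

```text
13.1 cmd 98.5 tip 99.0 f -0.94
13.35 cmd 97.0 tip 97.5 f 0.98
13.6 cmd 95.5 tip 95.9 f 1.5
13.85 cmd 94.0 tip 94.3 f 3.11
14.1 cmd 92.5 tip 92.7 f 3.06
14.35 cmd 91.0 tip 92.3 f 9.57
14.6 cmd 89.5 tip 92.2 f 18.44
15.4 0.0921493673238149 [-3.23057983 -0.16185655 18.97502119]
```

View pics/scene4c.png

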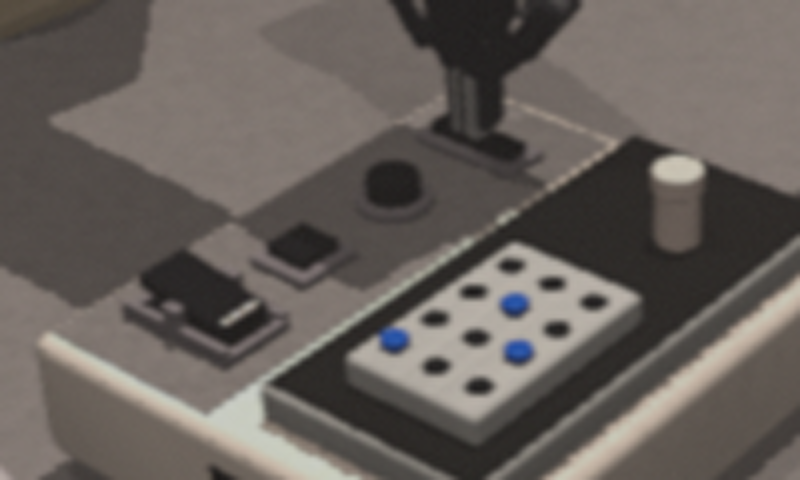

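The fingertips hold the bar key down at crop (480,135) with about 19 N. The round key at (393,183) is up, the rocker is on, and the square key is down.

```bash
python3 -c "
from h import *
hand_in();o=telemetry.observe();print(o['time_s'],o['force'],o['tcp_pos'])"
```

```text
the job is handed in; nothing more can be done
the job is handed in; nothing more can be done
```

I ran the sequence in order and handed the job in at about 15.5 s, with the fingertips still holding the bar key down. `hand_in()` gives no verdict, and nothing could be read after it.

These are the last checks, all taken before handing in:
- **Rocker:** its slope changed by about 0.35 rad and the ridged end sat at 96 mm, so it was on.
- **Square key:** the top was at about 91 mm by depth, and the fingertips stopped at 92 mm, so it was fully down.
- **Bar key:** it was held at its stop, with the tip at 92.1 mm and about 19 N, steady for 0.8 s.
- **Round key:** it was untouched and looked up in the last picture.
- **Loose objects:** the arm did not go near the vial, beaker, tip box or bottle. The vial was in place in the last picture; I did not look at the other three again at the end.

No check failed. One single-pixel depth reading of the square key (95.2 mm) disagreed. The median over its top face and the contact height both show it down.

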